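# Load the pellet shuttle and hold it at the mark

## Robot

A 6-joint arm with a two-finger parallel gripper is mounted at the origin on a cart in front of the work surface, level with it; the furniture and walls round the work are solid. World frame = base frame: x ahead of the robot, y to its left, z up, the work surface at z = 0. Lengths are in m, angles in rad, forces in N, time in s.
With the tool pointing down it reaches from about 0.3 to 0.875 m from the base axis. Payload 6.4 kg.
Tool frame: the origin (TCP) lies midway between the tips of the shut fingers; the grasp point (between the pads) lies 19 mm behind it (ctrl.tcp_to_grasp is the distance from the TCP to the grasp point, in m); z points along the fingers, y is the direction in which the jaws open and shut (so a half turn about z gives the same grasp; the last joint's range is limited). The gripper opens to 85 mm and grips with 20 to 120 N. Pads are 22 mm wide; open, the fingers measure 114 mm over their backs; the gripper's body (76 mm by 85 mm) begins 54 mm behind the grasp point. The pads swing forward as they close: fully open they stand 13 mm farther back than shut.
Start: joints at [1.032, 0.181, 1.607, -0, 1.354, -0.206], TCP at [0.188, 0.543, 0.207] pointing down, gripper open.
Joint ranges: [-2.99, 2.99], [-0.89, 2.07], [0.3, 2.58], [-1.14, 4.28], [0, 2.63], [-3.12, 3.12]. Speed limits (rad/s): [2.57, 2.57, 3.01, 3.14, 3.14, 3.14].

## Interface

Orientations are given as a unit quaternion [w, x, y, z].
In Python, from bench import monitor, imaging, order, spotter, ctrl gives the robot as it stands.
- The arm moves only by the shell command python3 -m pendant 'ROWS'. ROWS is JSON, a list that holds one entry, the list of rows, each a list of 5 numbers: the shift along the world's x, y, z in mm, then the turn about the world's z in degrees, then the finger opening in mm, from 0 to 85.4. A call has 1 to 8 rows; each row shifts and turns the commanded pose from where the row before left it; what a row does not reach is not made up. A row lasts 1/8 s, in which the tool goes at most 62.5 mm and 10.7 degrees, less where a joint would pass 70% of its speed; a pose out of reach is approached as far as the arm can. A call with a gripper value outside its range is refused whole. The fingers move at their own pace and stop on an object; the grip force is fixed at half the most. Time passes only in rows, so rows that do not move let the fingers close. It gives the time, the measured TCP pose, the force and the opening at its end, in the units of the state.
- monitor.get_obs(): the state, without advancing time (a new reading comes with each control period).
- imaging.camera(name): name is "side" or "top"; returns a dict with "img" (400x640x3 uint8, red, green, blue), "vfov" (degrees; the focal length in pixels is half the picture's height over the tangent of half this angle, whatever the lens; pixels are square), "cx", "cy" (the principal point, pixels), "distortion" ([k1, k2, p1, p2, k3] as OpenCV has them; the pictures are not rectified), "origin" and "orientation" of the camera in the world. Camera axes: x right, y down, z forward; pixel columns grow to the right and rows downward; lengths in m; the calibration is good to about 2 mm. A picture is of the moment at which its call begins. There is no depth.
- order.hand_in(): hands the job in, once; it reports no verdict.
Trained networks look in the newest picture that a camera, given by its name, has taken for a name from the list of things; names that differ only in an ending like _2 or _b are one class to them, and where a whole thing is asked for, a point or a joint stands for the part that bears it (a point fixed in the world has none). Each returns a list of dicts, best first, with "confidence" (0 to 1); they miss things now and then, are a little off and sometimes report something else, mostly with a low value. They report only what shows in the picture. A call takes as long as a camera call.
- spotter.recognise(camera, thing): "at" ([x, y, z] in m, in the coordinates of the camera as it stood for that picture, good to about 4 mm: the middle of the surface that is visible of it).
- spotter.tip_of(camera, thing): "at" ([x, y, z] in m, in the coordinates of the camera as it stood for that picture, good to about 4 mm: a listed point, or the origin of a listed thing).
The state is a dict: "time_s": time; "q": joint angles; "dq": joint speeds; "joint_efforts": joint torques, N m; "eef_pos": TCP position; "eef_rot": TCP orientation; "wrist_force": force on the tool from outside, world axes, zero at the start; "torque": the same for the moment, N m; "opening": opening from 0.0 (shut) to 1.0 (fully open).
Only numpy, scipy, OpenCV 4.12 (cv2) and the standard library are available. Lean on these libraries where they do the work, as an engineer would, in place of code of your own. Each camera call takes 0.05 s, during which the arm holds its last target. There are 200 camera calls.

## Task

With the sample shuttle fully home, put the three white pellets upright into the three wells of its carrier, one to a well, and let go of them. Then pull the shuttle out by its handle against the spring until its pointer stands at the index mark clamped on the rail, and hold it still there: finish while holding the handle, for it runs back when let go. Leave the other things on the table where they are.

Things in the scene. Friction and masses are not known exactly. Their poses are not given: they have to be found in the camera images.
- bed: Fixed grey bed plate of the spring-return sample shuttle, 235 (x) x 164 (y) x 10 mm, an aluminium rail along each side (top 26 mm up, centre lines 73.5 mm left and right), a spring barrel behind (top 32 mm, to 158 mm behind the origin). Origin on the table; plate from 135 mm in front (-x) to 100 mm behind. The shuttle is pulled along its -x, toward the robot within 0.3 rad.
- shuttle (a joint): Travel of the aluminium shuttle along the bed's -x (m): 0 fully home, 0.100 end of travel. A spring draws it home: 3 N at 0, 8 N at the end; let go, it runs back. No catch, no stop at the index. It is a carrier block 50 (x) x 124 (y) mm, top 30 mm above the table, with three wells in a row across the pull, and a 44 mm wide tongue (top 18 mm up) running forward to the handle.
- handle_grip (a point): Handle of the shuttle: upright black paddle 14 mm thick (x, along the pull) x 44 mm wide (y), from 18 to 58 mm above the table, on the tongue 85 mm in front of the row of wells, with 53 mm of clear space between it and the carrier block. The point is in its middle, 43 mm above the table (15 mm below its top). Axes as the bed's; moves with the shuttle.
- pointer (a point): Outer end of the small pointer bar, 4 mm wide, on the left (+y) edge of the carrier's top, in line with the row of wells; moves with the shuttle. Axes as the bed's.
- index_line (a point): The mark: inner tip of the 3 mm wide ridge on top of the index saddle, a dark steel clip 14 mm long with a small screw, clamped on the left (+y) rail 40 to 70 mm forward (bed's -x) of the pointer's home position (differs each time). Axes as the bed's. The pointer is at the mark when both have the same x along the bed.
- well_0_mid (a point): Left well of the carrier (seen facing the way of +x): the point 15 mm above the well's floor on its axis, where the middle of a seated pellet lies. Wells are 25 mm wide, 10 mm deep, 40 mm apart, floor 20 mm above the table. Axes as the bed's, z up. Moves with the shuttle.
- well_1_mid (a point): Middle well of the carrier (seen facing the way of +x): the point 15 mm above the well's floor on its axis, where the middle of a seated pellet lies. Wells are 25 mm wide, 10 mm deep, 40 mm apart, floor 20 mm above the table. Axes as the bed's, z up. Moves with the shuttle.
- well_2_mid (a point): Right well of the carrier (seen facing the way of +x): the point 15 mm above the well's floor on its axis, where the middle of a seated pellet lies. Wells are 25 mm wide, 10 mm deep, 40 mm apart, floor 20 mm above the table. Axes as the bed's, z up. Moves with the shuttle.
- pellet_0: White ceramic pellet, a plain cylinder 20 mm in diameter and 30 mm tall, about 30 g, standing on the table to the left of the shuttle. Origin at the centre of its underside, z along its axis. The three pellets are alike; either end may be up.
- pellet_0_center (a point): Middle of that pellet 0, 15 mm above its underside.
- pellet_1: White ceramic pellet, a plain cylinder 20 mm in diameter and 30 mm tall, about 30 g, standing on the table to the left of the shuttle. Origin at the centre of its underside, z along its axis. The three pellets are alike; either end may be up.
- pellet_1_center (a point): Middle of that pellet 1, 15 mm above its underside.
- pellet_2: White ceramic pellet, a plain cylinder 20 mm in diameter and 30 mm tall, about 30 g, standing on the table to the left of the shuttle. Origin at the centre of its underside, z along its axis. The three pellets are alike; either end may be up.
- pellet_2_center (a point): Middle of that pellet 2, 15 mm above its underside.
- eraser: Bystander: eraser in a card sleeve, 23x55x12 mm, origin under its centre.
- label_tape: Bystander: small roll of white label tape, 56 mm across, 12 mm tall, origin under its centre.
- folding_loupe: Bystander: black folding loupe, 34x52x14 mm, origin under its centre.
- tweezers_steel: Bystander: steel tweezers lying flat, 15x124x10 mm, origin under their centre.

How it is judged:
By the outcome, as a careful person would: the job done as asked, in the order asked, and still so for the second after the job is handed in, while the arm keeps its last pose, push and grip.
It also fails if it takes over 72 s, if anything falls off the work surface, if the arm or the gripper's body presses on something with over 40 N, if the wrist force passes 120 N, or if a joint passes its speed limit or range.

## Working session

There is one attempt and no reset: what is moved stays moved. The work goes in short steps, Python scripts to look and compute and a shell command to move; the robot and the scene stay as the last step left them, time stands still between calls to the robot, and variables do not carry over. Pictures are saved under pics/ and viewed, about 8 in all and at most 12, crops included, and the job is handed in when it is done.

```bash
ls; mkdir -p pics; cat > h.py <<'E'
import numpy as np,cv2
from scipy.spatial.transform import Rotation as R
from bench import monitor, imaging, order, spotter, ctrl
def cam(n):
    c=imaging.camera(n); w,x,y,z=c["orientation"]; c["R"]=R.from_quat([x,y,z,w]).as_matrix(); c["o"]=np.array(c["origin"])
    f=200/np.tan(np.radians(c["vfov"])/2); c["K"]=np.array([[f,0,c["cx"]],[0,f,c["cy"]],[0,0,1.]]); c["D"]=np.array(c["distortion"],float); return c
def W(c,p): return c["o"]+c["R"]@np.array(p)
def px(c,P): return cv2.projectPoints((np.atleast_2d(P)-c["o"])@c["R"],np.zeros(3),np.zeros(3),c["K"],c["D"])[0][:,0]
def ray(c,uv):
    u=cv2.undistortPoints(np.array([[uv]],float),c["K"],c["D"])[0,0]; return c["R"]@np.array([u[0],u[1],1])
def onz(c,uv,z): d=ray(c,uv); return c["o"]+d*(z-c["o"][2])/d[2]
def tri(c1,u1,c2,u2):
    d=[ray(c1,u1),ray(c2,u2)]; A=0;b=0
    for c,v in zip((c1,c2),d):
        v=v/np.linalg.norm(v); M=np.eye(3)-np.outer(v,v); A=A+M; b=b+M@c["o"]
    return np.linalg.solve(A,b)
def save(c,n,box=None,s=1):
    im=c["img"][...,::-1]
    if box: x0,y0,x1,y1=box; im=im[y0:y1,x0:x1]
    cv2.imwrite("pics/"+n,cv2.resize(im,None,fx=s,fy=s,interpolation=cv2.INTER_CUBIC))
E
python3 - <<'E'
from h import *
np.set_printoptions(precision=4,suppress=True)
C={}
for n in("top","side"):
    c=C[n]=cam(n); save(c,n+"1.png"); print(n,c["o"],c["R"][:,2],c["vfov"])
    for t in ["handle_grip","pointer","index_line","well_0_mid","well_1_mid","well_2_mid","pellet_0_center","bed"]:
        for r in spotter.tip_of(n,t)[:4]:
            P=W(c,r["at"]); print(t,round(r["confidence"],2),P,px(c,P)[0])
print(monitor.get_obs(),ctrl.tcp_to_grasp)
E
```

```text
pics
top [0.3263 0.0399 1.6046] [ 0.1156 -0.0063 -0.9933] 44.34562200720487
handle_grip 0.89 [ 0.5322 -0.0524  0.0453] [348.3195 193.8436]
pointer 0.86 [0.5917 0.0355 0.031 ] [320.9902 176.0846]
index_line 0.7 [ 0.3925  0.2302 -0.0034] [261.1382 237.5816]
index_line 0.5 [0.5384 0.0169 0.0289] [326.6346 192.4686]
well_0_mid 0.73 [0.6016 0.0049 0.0363] [330.4291 172.8758]
well_0_mid 0.53 [ 0.3603  0.1404 -0.0002] [288.3763 247.6322]
well_0_mid 0.25 [0.4537 0.3782 0.0032] [216.2907 218.4848]
well_1_mid 0.59 [ 0.6137 -0.0361  0.0369] [343.0934 169.2327]
well_1_mid 0.45 [0.6287 0.2225 0.0143] [264.2311 165.5273]
well_2_mid 0.73 [ 0.6251 -0.0724  0.0395] [354.3261 165.7065]
well_2_mid 0.23 [0.4548 0.379  0.0047] [215.9561 218.103 ]
pellet_0_center 0.52 [0.3984 0.225  0.0212] [261.8851 235.4634]
bed 0.55 [ 0.5682 -0.0401 -0.0005] [343.754  184.8494]
bed 0.39 [ 0.6294 -0.0729  0.0375] [354.4291 164.5319]
side [ 0.0568 -0.587   0.7319] [ 0.4267  0.6065 -0.6709] 54.353989682613204
handle_grip 0.77 [ 0.5309 -0.054   0.0467] [352.6183 205.8259]
pointer 0.82 [0.6039 0.0323 0.0288] [352.8242 182.2
[... 503 characters left out ...]
nter 0.61 [0.6028 0.0089 0.0363] [358.117 184.747]
pellet_0_center 0.42 [0.4005 0.229  0.0193] [254.4724 177.2485]
pellet_0_center 0.32 [ 0.571  -0.0416  0.0036] [360.6444 208.5683]
bed 0.83 [ 0.573  -0.0418  0.001 ] [361.2188 209.0179]
{'time_s': 0.9, 'q': array([ 1.0317,  0.1808,  1.607 , -0.    ,  1.3538, -0.2063]), 'dq': array([0.0015, 0.0012, 0.    , 0.0011, 0.0021, 0.0017]), 'joint_efforts': array([  0.0001, -44.484 , -35.1677,  -0.0004,   0.0009,   0.    ]), 'eef_pos': array([0.1879, 0.5435, 0.2069]), 'eef_rot': array([0.    , 0.1656, 0.9862, 0.    ]), 'wrist_force': array([-0.2673,  0.1458, -0.2938]), 'torque': array([ 0.0283,  0.0187, -0.0143]), 'opening': 1.0035710819879022} 0.0187
```

```bash
python3 - <<'E'
import cv2,numpy as np
a=cv2.imread("pics/top1.png")[130:280,190:400]; b=cv2.imread("pics/side1.png")[130:280,210:420]
f=lambda i:cv2.resize(i,(800//1,570),interpolation=cv2.INTER_CUBIC)
cv2.imwrite("pics/a.png",f(a)); cv2.imwrite("pics/b.png",f(b))
E
```

```text
(no output)
```

View pics/a.png

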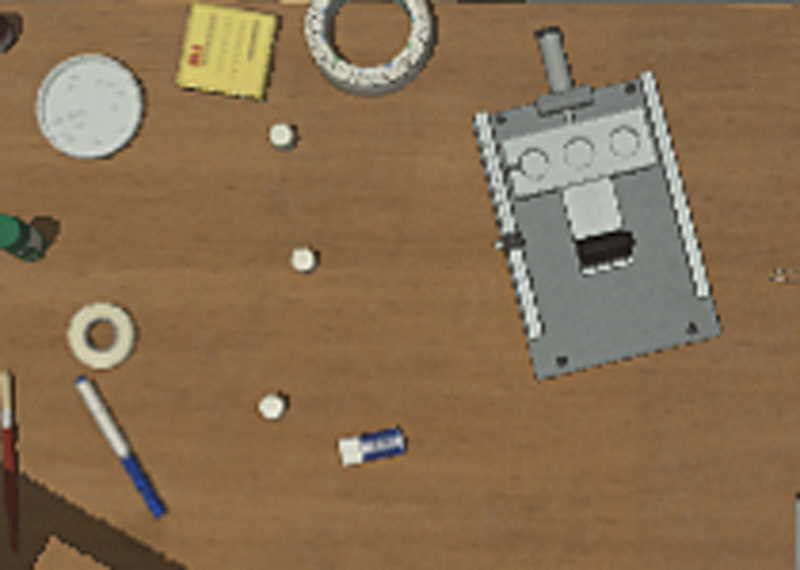

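View pics/b.png

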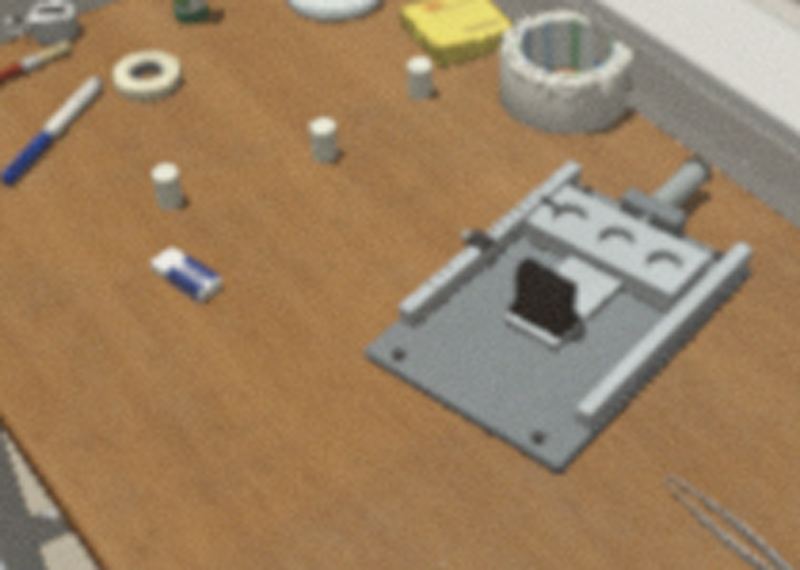

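Top view: pellets at about (264,165), (270,198), (261,237); the shuttle is home, with the index clip near (326,193). The side view agrees. Next I fit the bed pose and the pellet positions in both views.

```bash
cat > fit.py <<'E'
from h import *
from scipy.optimize import least_squares
np.set_printoptions(precision=4,suppress=True)
def b2w(p,P): # bed-> world
    P=np.atleast_2d(np.array(P,float)); c,s=np.cos(p[2]),np.sin(p[2])
    return np.c_[p[0]+c*P[:,0]-s*P[:,1],p[1]+s*P[:,0]+c*P[:,1],P[:,2]]
def cyl(x,y,z0=0,h=.03,r=.01):
    a=np.linspace(0,2*np.pi,40); return np.concatenate([np.c_[x+r*np.cos(a),y+r*np.sin(a),a*0+z] for z in(z0,z0+h)])
def hullc(uv):
    H=cv2.convexHull(uv.astype(np.float32)); m=cv2.moments(H); return np.array([m["m10"],m["m01"]])/m["m00"]
def blob(c,uv,r=7,th=35):
    # centroid of pixels that differ from the wood (low saturation)
    u,v=np.round(uv).astype(int); im=c["img"][v-r:v+r+1,u-r:u+r+1].astype(float)
    s=(im[...,0]-im[...,2]); bg=np.percentile(s,80); fg=np.percentile(s,3)
    w=np.clip((bg-8-s)/(bg-8-fg),0,1); w[w<.25]=0
    yy,xx=np.mgrid[v-r:v+r+1,u-r:u+r+1]; return np.array([(w*xx).sum(),(w*yy).sum()])/w.sum(),w.sum()
E
cat > m1.py <<'E'
from fit import *
C={n:cam(n) for n in("top","side")}
a=lambda x,y:(190+(x+.5)/800*210-.5,130+(y+.5)/570*150-.5); b=lambda x,y:(210+(x+.5)/800*210-.5,130+(y+.5)/570*150-.5)
for k,(pa,pb) in enumerate(zip([(283,135),(304,260),(272,406)],[(420,78),(323,140),(167,187)])):
    bl=[blob(C["top"],a(*pa)),blob(C["side"],b(*pb))]; x0=onz(C["top"],a(*pa),.03)[:2]
    for nm in(["top"],["side"],["top","side"]):
        f=lambda p:np.concatenate([hullc(px(C[n],cyl(*p)))-bl[0 if n=="top" else 1][0] for n in nm])
        s=least_squares(f,x0); print("pellet",k,nm,s.x,s.fun,[round(q[1]) for q in bl])
    t=tri(C["top"],bl[0][0],C["side"],bl[1][0]); print("  tri",t)
net=[]
for n in C:
    for i,t in enumerate(["well_0_mid","well_1_mid","well_2_mid","handle_grip"]):
        r=[W(C[n],q["at"]) for q in spotter.tip_of(n,t)]; r=[q for q in r if .5<q[0]<.68 and abs(q[1]+.04)<.07 and q[2]>.025]
        if r: net.append((i,r[0]))
clk=[("top",a(540,379),0),("top",a(720,332),1),("side",b(367,352),0),("side",b(558,470),1)]
def model(p): w=p[3]; return b2w(p,[[w,.04,.035],[w,0,.035],[w,-.04,.035],[w-.085,0,.043]]),b2w(p,[[-.135,.082,.01],[-.135,-.082,.01]])
def f(p):
    A,B=model(p)
    return np.concatenate([(A[i]-q)[:2]/.004 for i,q in net]+[(px(C[n],B[k])[0]-uv)/.7 for n,uv,k in clk])
s=least_squares(f,[.57,-.04,.29,.05]); print(s.x,s.fun.reshape(-1,2))
p=s.x; w=p[3]
rect=lambda x0,x1,y,z:[[x0,-y,z],[x0,y,z],[x1,y,z],[x1,-y,z]]
circ=lambda x,y,z,r:[[x+r*np.cos(t),y+r*np.sin(t),z] for t in np.linspace(0,6.28,30)]
for n,(x0,y0,x1,y1) in {"top":(305,140,390,235),"side":(300,165,415,260)}.items():
    S=6; im=cv2.resize(C[n]["img"][y0:y1,x0:x1,::-1],None,fx=S,fy=S,interpolation=cv2.INTER_CUBIC)
    for L,col in [(rect(-.135,.1,.082,.01),(0,0,255)),(rect(w-.025,w+.025,.062,.03),(0,255,0)),(rect(w-.092,w-.078,.022,.058),(255,255,0))]+[(circ(w,y,.03,.0125),(255,0,255)) for y in(-.04,0,.04)]:
        uv=(px(C[n],b2w(p,L))-[x0,y0]+.5)*S; cv2.polylines(im,[uv.astype(np.int32)],True,col,1)
    cv2.imwrite(f"pics/ov_{n}.png",im)
h=[cv2.imread(f"pics/ov_{n}.png") for n in("top","side")]
E
python3 m1.py
```

```text
pellet 0 ['top'] [0.6281 0.2226] [-0.  0.] [41, 63]
pellet 0 ['side'] [0.6315 0.2253] [-0. -0.] [41, 63]
pellet 0 ['top', 'side'] [0.6293 0.2232] [-0.1776 -0.3634 -0.169   0.5626] [41, 63]
  tri [0.6282 0.2219 0.0184]
pellet 1 ['top'] [0.5207 0.202 ] [ 0. -0.] [38, 68]
pellet 1 ['side'] [0.523  0.2044] [ 0. -0.] [38, 68]
pellet 1 ['top', 'side'] [0.5214 0.2027] [-0.2345 -0.1999 -0.1368  0.4694] [38, 68]
  tri [0.5209 0.2016 0.0178]
pellet 2 ['top'] [0.3955 0.2263] [-0.  0.] [38, 72]
pellet 2 ['side'] [0.3972 0.2291] [-0.  0.] [38, 72]
pellet 2 ['top', 'side'] [0.3963 0.2274] [-0.3429 -0.2457 -0.0011  0.4151] [38, 72]
  tri [0.3956 0.226  0.0179]
[ 0.5716 -0.0427  0.2551  0.0449] [[ 1.1197  0.8548]
 [ 0.563   0.8396]
 [-0.2473 -0.5999]
 [-0.4409  0.135 ]
 [-0.3364 -0.4187]
 [-0.1286 -1.2453]
 [ 0.1679 -0.7451]
 [-0.3749 -0.0566]
 [-0.8691 -0.112 ]
 [ 1.0775 -0.1938]
 [-1.9881 -0.3776]
 [ 1.1602 -0.2647]]
```

View pics/ov_top.png

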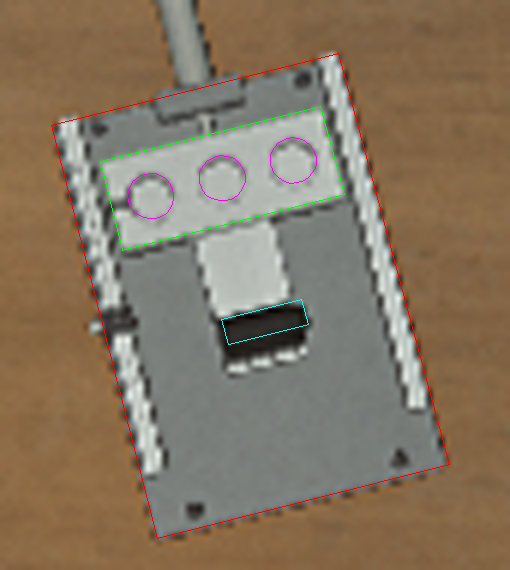

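View pics/ov_side.png

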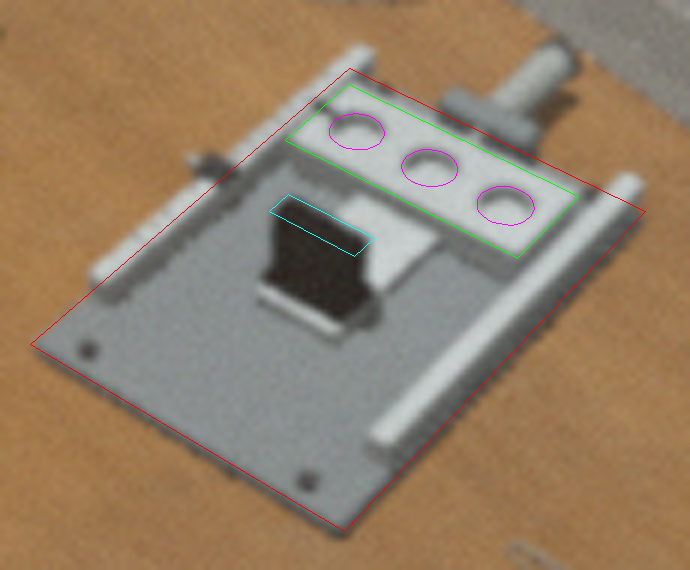

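Overlays line up to within about 1 px (2–3 mm) on the plate, carrier, wells and handle top, and the pellets triangulate at mid-height, about 18 mm. Yaw is 14.6°. I'll go to pellet 2 first, with the jaws along the bed x.

```bash
python3 -m pendant '[[[26,-40,0,-7,60],[26,-40,0,-7,50],[26,-40,-10,-7,45],[26,-40,-20,-7,45],[26,-40,-30,-7,45],[26,-40,-30,-7,45],[26,-40,-30,-7,45],[26,-37,-10,-7.3,45]]]'; python3 -m pendant '[[[0,0,0,0,45],[0,0,0,0,45]]]'
```

```text
time_s: 2.4
eef_pos: [0.3952, 0.2247, 0.0752]
eef_rot: [-0.001, 0.613, 0.79, -0.001]
wrist_force: [1.3, 1.1, 0.3]
opening: 0.526
time_s: 2.65
eef_pos: [0.3958, 0.2267, 0.0771]
eef_rot: [-0.0, 0.611, 0.791, 0.0]
wrist_force: [0.7, -0.3, 1.2]
opening: 0.528
```

```bash
python3 -m pendant '[[[0,0,-32,0,45],[0,0,-32,0,45],[0,0,0,0,45],[0,0,0,0,10],[0,0,0,0,10],[0,0,0,0,10],[0,0,0,0,10],[0,0,0,0,10]]]'; python3 -m pendant '[[[0,0,40,0,10],[0,0,40,0,10],[0,0,0,0,10]]]'; python3 - <<'E'
from h import *
c=[cam(n) for n in("top","side")]; P=monitor.get_obs()["eef_pos"]
im=[]
for k in c:
    u,v=px(k,P)[0].astype(int); im.append(cv2.resize(k["img"][v-32:v+32,u-32:u+32,::-1],(390,390),interpolation=cv2.INTER_CUBIC))
cv2.imwrite("pics/g1.png",np.hstack(im))
E
```

```text
time_s: 3.65
eef_pos: [0.396, 0.2264, 0.0131]
eef_rot: [0.0, 0.611, 0.791, 0.0]
wrist_force: [-0.6, -0.2, 0.7]
opening: 0.119
time_s: 4.03
eef_pos: [0.3986, 0.2272, 0.096]
eef_rot: [0.002, 0.611, 0.791, 0.003]
wrist_force: [0.7, 0.1, -0.3]
opening: 0.12
```

View pics/g1.png

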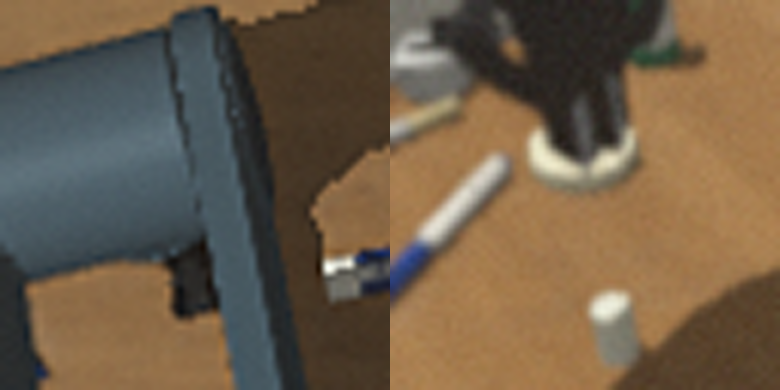

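```bash
python3 - <<'E'
from fit import *
c=cam("side"); P=monitor.get_obs()["eef_pos"]; print(P)
u0=px(c,P)[0]; g=np.array([int(u0[0])-32+613/6.09,int(u0[1])-32+330/6.09])
b=blob(c,g); f=lambda p:hullc(px(c,cyl(*p)))-b[0]; s=least_squares(f,[.396,.227]); print(b,s.x,px(c,[[.396,.227,.015]]))
E
```

```text
[0.3951 0.2262 0.0921]
(array([318.0092, 180.0046]), np.float64(218.0)) [0.5418 0.112 ] [[253.6473 179.3599]]
```

```bash
python3 - <<'E'
from fit import *
c=cam("side"); P=np.array([.3986,.2272,.096])
u0=px(c,P)[0]; g=np.array([int(u0[0])-32+223/6.09,int(u0[1])-32+330/6.09])
b=blob(c,g); f=lambda p:hullc(px(c,cyl(*p)))-b[0]; s=least_squares(f,[.396,.227]); print(g,b,s.x)
save(c,"n2.png",(200,100,440,280),3.3)
E
```

```text
[254.6174 178.1872] (array([254.421, 179.428]), np.float64(82.75065274151437)) [0.3976 0.2252]
```

View pics/n2.png

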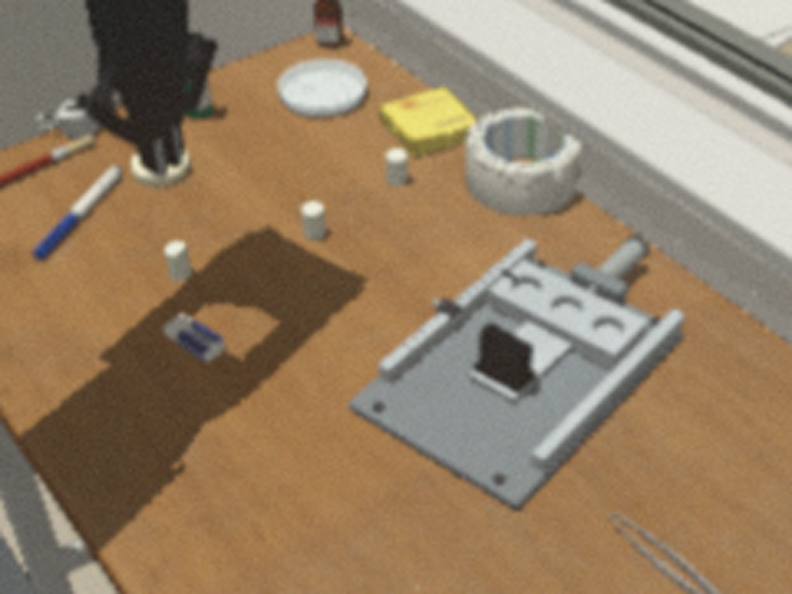

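```bash
python3 - <<'E'
from fit import *
c=cam("side"); P=monitor.get_obs()["eef_pos"]
for dz in(0,.01,.02,.03): print(dz,px(c,P+[0,0,dz])[0])
for t in("top","side"):
    k=cam(t)
    for r in spotter.tip_of(t,"pellet_0_center"): print(t,r["confidence"],W(k,r["at"]))
u,v=px(c,P)[0].astype(int); save(c,"g2.png",(u-30,v-30,u+45,v+45),8)
E
```

```text
0 [249.7383 158.3867]
0.01 [249.2379 155.4556]
0.02 [248.7321 152.4886]
0.03 [248.2207 149.4851]
top 0.21 [0.4561 0.3805 0.0004]
side 0.38 [0.3979 0.2259 0.0145]
```

View pics/g2.png

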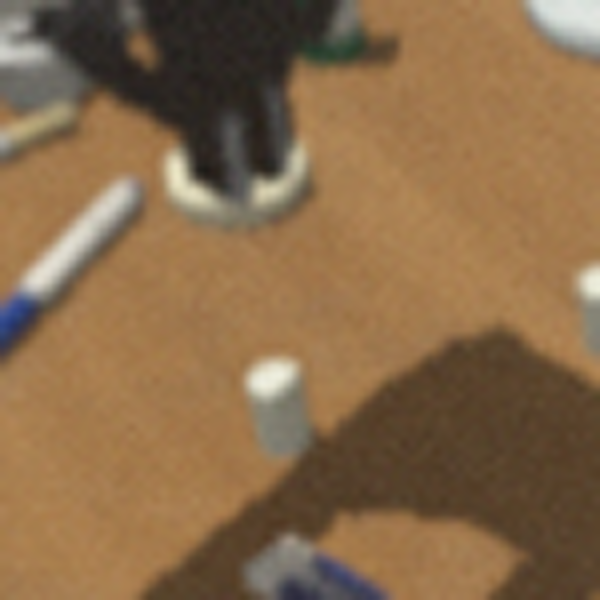

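The first close missed. In the side view the real fingertips look 15–20 mm above the reported TCP. I'll check this with a gentle touch on clear table beside the pellet.

```bash
python3 -m pendant '[[[0,45,0,0,20],[0,0,-35,0,20],[0,0,-35,0,20],[0,0,0,0,20],[0,0,0,0,20]]]'
python3 -m pendant '[[[0,0,-6,0,20],[0,0,-6,0,20],[0,0,0,0,20]]]'
python3 -m pendant '[[[0,0,-3,0,20],[0,0,0,0,20]]]'
python3 - <<'E'
from fit import *
c=cam("side"); P=monitor.get_obs()["eef_pos"]; print(P)
u,v=px(c,P)[0].astype(int); save(c,"g3.png",(u-30,v-30,u+45,v+45),8);print(px(c,P)[0]-[u,v])
E
```

```text
time_s: 5.1
eef_pos: [0.3964, 0.2716, 0.0237]
eef_rot: [0.0, 0.611, 0.791, 0.0]
wrist_force: [0.1, 0.3, 0.3]
opening: 0.236
time_s: 5.48
eef_pos: [0.3956, 0.2713, 0.0107]
eef_rot: [-0.0, 0.611, 0.791, -0.0]
wrist_force: [1.0, -0.9, 1.1]
opening: 0.234
time_s: 5.72
eef_pos: [0.3957, 0.2714, 0.0077]
eef_rot: [-0.0, 0.611, 0.791, -0.0]
wrist_force: [-0.5, 0.1, 0.7]
opening: 0.237
[0.3958 0.2714 0.0078]
[0.6888 0.5781]
```

View pics/g3.png

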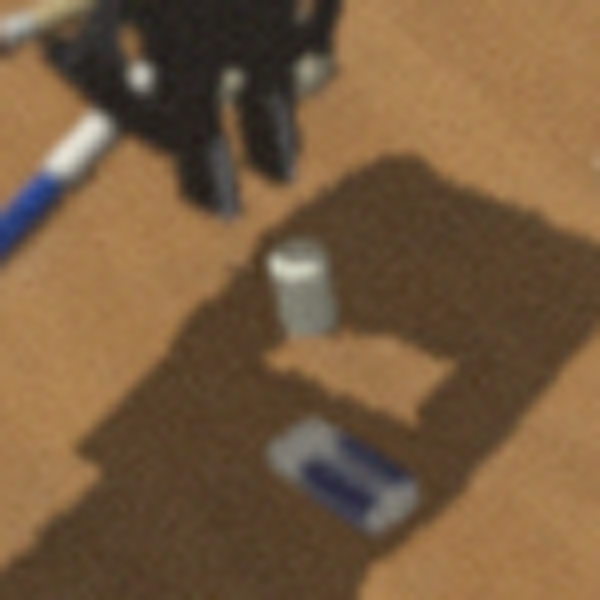

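```bash
python3 -m pendant '[[[0,0,-6,0,20],[0,0,0,0,20]]]'
python3 -m pendant '[[[0,0,-4,0,20],[0,0,0,0,20]]]'
python3 -m pendant '[[[0,0,-2,0,20],[0,0,0,0,20]]]'
```

```text
time_s: 6.02
eef_pos: [0.3953, 0.2713, 0.0013]
eef_rot: [-0.0, 0.611, 0.791, -0.0]
wrist_force: [-0.2, 0.6, 0.7]
opening: 0.237
time_s: 6.28
eef_pos: [0.3955, 0.2714, -0.0025]
eef_rot: [-0.0, 0.611, 0.791, -0.0]
wrist_force: [-0.4, -0.2, 0.2]
opening: 0.235
time_s: 6.52
eef_pos: [0.3957, 0.2714, -0.0042]
eef_rot: [-0.0, 0.611, 0.791, -0.0]
wrist_force: [-0.2, -0.7, -0.2]
opening: 0.237
```

```bash
for i in 1; do python3 -m pendant '[[[0,0,-3,0,20],[0,0,0,0,20]]]'; done | grep -E "pos|force"
python3 -m pendant '[[[0,0,-2,0,20],[0,0,0,0,20]]]'| grep -E "pos|force"
python3 -m pendant '[[[0,0,-2,0,20],[0,0,0,0,20]]]'| grep -E "pos|force"
```

```text
eef_pos: [0.3956, 0.2714, -0.0074]
wrist_force: [0.4, -0.3, 0.3]
eef_pos: [0.3957, 0.2714, -0.0093]
wrist_force: [-0.4, 0.4, -0.5]
eef_pos: [0.3957, 0.2714, -0.0113]
wrist_force: [0.3, 0.3, -0.6]
```

```bash
python3 -m pendant '[[[0,0,-2,0,20],[0,0,0,0,20]]]'| grep -E "pos|force"
python3 -m pendant '[[[0,0,-1,0,20],[0,0,0,0,20]]]'| grep -E "pos|force"
python3 -m pendant '[[[0,0,-1,0,20],[0,0,0,0,20]]]'| grep -E "pos|force"
```

```text
eef_pos: [0.3957, 0.2714, -0.0133]
wrist_force: [-0.6, 0.4, 0.0]
eef_pos: [0.3958, 0.2715, -0.0142]
wrist_force: [-0.8, -0.2, -0.9]
eef_pos: [0.3958, 0.2714, -0.0152]
wrist_force: [0.6, 0.2, 0.5]
```

```bash
python3 -m pendant '[[[0,0,-1,0,20],[0,0,0,0,20]]]'| grep -E "pos|force"
python3 -m pendant '[[[0,0,-1,0,20],[0,0,0,0,20]]]'| grep -E "pos|force"
python3 -m pendant '[[[0,0,-1,0,20],[0,0,0,0,20]]]'| grep -E "pos|force"
```

```text
eef_pos: [0.3958, 0.2714, -0.0162]
wrist_force: [0.8, 0.0, -0.6]
eef_pos: [0.3958, 0.2714, -0.0172]
wrist_force: [0.4, 0.2, 0.3]
eef_pos: [0.3957, 0.2715, -0.0182]
wrist_force: [0.0, 0.5, -0.3]
```

```bash
python3 -m pendant '[[[0,0,-1,0,20],[0,0,0,0,20]]]'| grep -E "pos|force"
python3 -m pendant '[[[0,0,-1,0,20],[0,0,0,0,20]]]'| grep -E "pos|force"
python3 - <<'E'
from fit import *
c=cam("side"); P=monitor.get_obs()["eef_pos"]; print(P)
u,v=px(c,P)[0].astype(int); save(c,"g4.png",(u-35,v-40,u+35,v+30),8);print(px(c,P)[0]-[u-35,v-40])
E
```

```text
eef_pos: [0.3958, 0.2714, -0.0192]
wrist_force: [-0.8, 0.3, -0.3]
eef_pos: [0.3958, 0.2714, -0.0202]
wrist_force: [0.4, -0.2, -0.5]
[ 0.3958  0.2715 -0.0201]
[35.0146 40.7748]
```

View pics/g4.png

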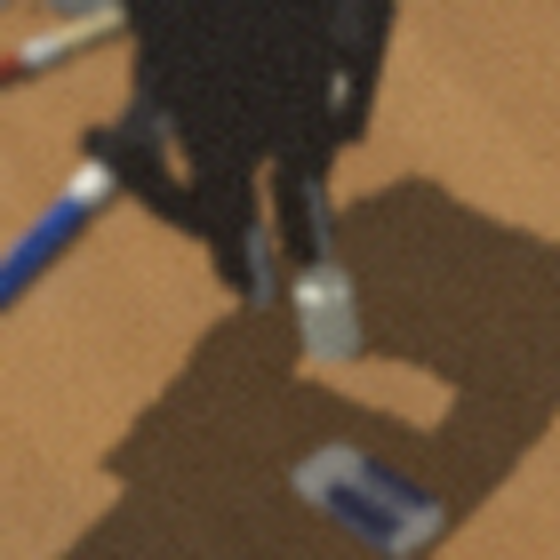

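```bash
python3 -m pendant '[[[0,0,-1,0,20],[0,0,0,0,20]]]'| grep -E "pos|force"
python3 -m pendant '[[[0,0,-1,0,20],[0,0,0,0,20]]]'| grep -E "pos|force"
python3 -m pendant '[[[0,0,-1,0,20],[0,0,0,0,20]]]'| grep -E "pos|force"
```

```text
eef_pos: [0.3958, 0.2714, -0.0212]
wrist_force: [0.5, 0.1, 0.4]
eef_pos: [0.3958, 0.2714, -0.0222]
wrist_force: [0.3, -0.7, -0.5]
eef_pos: [0.3958, 0.2714, -0.0232]
wrist_force: [-0.2, 0.5, -0.6]
```

```bash
python3 -m pendant '[[[0,0,-1,0,20],[0,0,0,0,20]]]'| grep -E "pos|force"
python3 -m pendant '[[[0,0,-1,0,20],[0,0,0,0,20]]]'| grep -E "pos|force"
python3 -m pendant '[[[0,0,-1,0,20],[0,0,0,0,20]]]'| grep -E "pos|force"
```

```text
eef_pos: [0.3958, 0.2714, -0.0242]
wrist_force: [-0.4, 0.6, 1.3]
eef_pos: [0.3959, 0.2715, -0.0242]
wrist_force: [-3.8, -2.1, 11.2]
eef_pos: [0.3959, 0.2715, -0.0243]
wrist_force: [-8.4, -3.9, 23.4]
```

Contact at reading −24.2 mm, so the tips sit 24 mm above the reported TCP at this opening. From here I use tip z = reading + 24 mm.

```bash
python3 -m pendant '[[[0,0,56,0,45],[0,-45,0,0,45],[0,0,0,0,45],[0,0,-42,0,45],[0,0,0,0,45],[0,0,0,0,10],[0,0,0,0,10],[0,0,0,0,10]]]'; python3 -m pendant '[[[0,0,0,0,10],[0,0,0,0,10]]]'
```

```text
time_s: 11.82
eef_pos: [0.3968, 0.227, -0.011]
eef_rot: [0.001, 0.611, 0.791, 0.001]
wrist_force: [-1.3, -0.1, 3.9]
opening: 0.206
time_s: 12.08
eef_pos: [0.3968, 0.227, -0.011]
eef_rot: [0.001, 0.611, 0.791, 0.001]
wrist_force: [-1.0, 1.0, 7.1]
opening: 0.206
```

```bash
python3 -m pendant '[[[0,0,30,0,10],[0,0,50,0,10],[0,0,0,0,10]]]'; python3 - <<'E'
from fit import *
c=cam("side"); P=monitor.get_obs()["eef_pos"]
b=blob(c,px(c,[[.396,.227,.015]])[0]); print("old place",b)
for dz in(.015,.025): print(blob(c,px(c,P+[0,0,dz])[0]),px(c,P+[0,0,dz]))
u,v=px(c,P)[0].astype(int); save(c,"g5.png",(u-35,v-40,u+35,v+30),8);print(px(c,P)[0]-[u-35,v-40])
E
```

```text
time_s: 12.45
eef_pos: [0.3993, 0.2275, 0.0718]
eef_rot: [0.003, 0.611, 0.791, 0.003]
wrist_force: [0.9, 0.3, -1.0]
opening: 0.203
old place (array([258.8134, 183.8973]), np.float64(29.473684210526315))
(array([250.2163, 155.9024]), np.float64(73.27777777777777)) [[250.8445 159.8273]]
(array([249.9674, 154.1081]), np.float64(113.29496402877697)) [[250.3533 156.9216]]
[35.5713 40.1206]
```

View pics/g5.png

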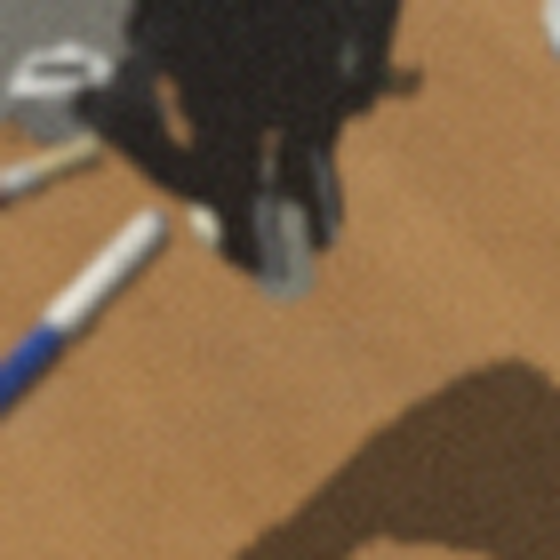

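```bash
python3 -m pendant '[[[33,-42,0,0,10],[33,-42,0,0,10],[33,-42,0,0,10],[33,-42,0,0,10],[33,-42,0,0,10],[33,-42,0,0,10],[31,-45,0,0,10],[0,0,0,0,10]]]';python3 -m pendant '[[[0,0,-10,0,10],[0,0,0,0,10]]]'; python3 - <<'E'
from fit import *
P=monitor.get_obs()["eef_pos"]; print(P)
p=[ 0.5716,-0.0427,0.2551]; w=.0449
ims=[]
for n in("side","top"):
    c=cam(n); print(n,px(c,P+[0,0,.011+.015]))
    u,v=px(c,P)[0].astype(int); x0,y0=u-32,v-32; S=6
    im=cv2.resize(c["img"][y0:y0+64,x0:x0+64,::-1],None,fx=S,fy=S,interpolation=cv2.INTER_CUBIC)
    t=np.linspace(0,6.28,40)
    for z,r,q,col in [(.03,.0125,b2w(p,[[w,-.04,0]])[0],(255,0,255)),(P[2]+.011,.01,P,(0,255,0)),(P[2]+.041,.01,P,(0,255,0))]:
        uv=(px(c,np.c_[q[0]+r*np.cos(t),q[1]+r*np.sin(t),t*0+z])-[x0,y0]+.5)*S; cv2.polylines(im,[uv.astype(np.int32)],True,col,1)
    ims.append(im)
cv2.imwrite("pics/h1.png",np.hstack(ims))
E
```

```text
time_s: 13.5
eef_pos: [0.6256, -0.0741, 0.0661]
eef_rot: [-0.0, 0.613, 0.79, -0.0]
wrist_force: [0.1, 0.3, 0.1]
opening: 0.207
time_s: 13.75
eef_pos: [0.6225, -0.0688, 0.0555]
eef_rot: [-0.002, 0.611, 0.792, -0.001]
wrist_force: [0.3, -0.9, 0.2]
opening: 0.204
[ 0.6225 -0.0688  0.0555]
side [[384.5065 184.1577]]
top [[354.1341 164.0293]]
```

View pics/h1.png

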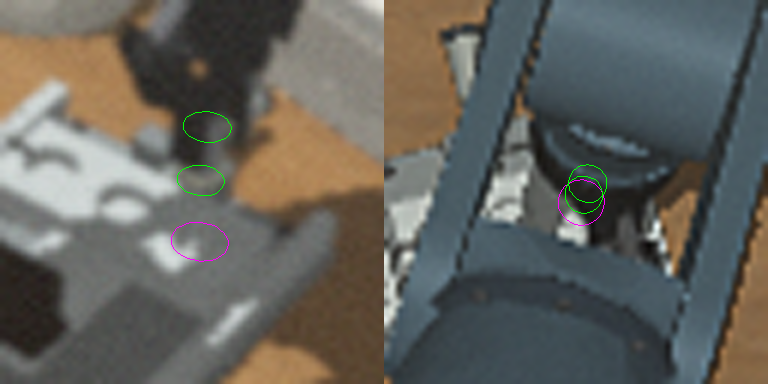

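```bash
python3 -m pendant '[[[0,0,0,0,10],[0,0,0,0,10],[0,0,0,0,10]]]'
```

```text
time_s: 14.22
eef_pos: [0.625, -0.0704, 0.0582]
eef_rot: [0.0, 0.611, 0.791, 0.0]
wrist_force: [-0.3, 0.1, 0.4]
opening: 0.2
```

```bash
python3 -m pendant '[[[0,0,-20,0,10],[0,0,-14,0,10],[0,0,0,0,10],[0,0,0,0,10]]]'|grep -E "pos|force";python3 -m pendant '[[[0,0,-4,0,10],[0,0,-3,0,10],[0,0,0,0,10]]]'|grep -E "pos|force";python3 -m pendant '[[[0,0,-4,0,10],[0,0,-2,0,10],[0,0,0,0,10]]]'|grep -E "pos|force"
```

```text
eef_pos: [0.6248, -0.0705, 0.0236]
wrist_force: [-0.1, -0.1, -0.2]
eef_pos: [0.6246, -0.0705, 0.0167]
wrist_force: [-0.0, 0.8, -0.2]
eef_pos: [0.6246, -0.0705, 0.0106]
wrist_force: [0.1, 0.7, -0.5]
```

```bash
python3 -m pendant '[[[0,0,-1,0,10],[0,0,0,0,10],[0,0,0,0,28],[0,0,0,0,32],[0,0,0,0,32],[0,0,0,0,32]]]';python3 -m pendant '[[[0,0,20,0,32],[0,0,30,0,35],[0,0,0,0,45],[0,0,0,0,45]]]'; python3 - <<'E'
from fit import *
p=[ 0.5716,-0.0427,0.2551]; w=.0449; q=b2w(p,[[w,-.04,0]])[0]
c=cam("side")
for t in("pellet_0_center",):
  for r in spotter.tip_of("side",t): print(round(r["confidence"],2),W(c,r["at"]))
print(q, b2w(p,[[w,0,0],[w,.04,0],[w-.085,0,0]]))
E
```

```text
time_s: 16.23
eef_pos: [0.6249, -0.0705, 0.0099]
eef_rot: [0.0, 0.611, 0.791, 0.0]
wrist_force: [-0.5, 0.3, -0.2]
opening: 0.372
time_s: 16.73
eef_pos: [0.6249, -0.0705, 0.0603]
eef_rot: [0.0, 0.611, 0.791, 0.0]
wrist_force: [0.2, -0.3, 0.3]
opening: 0.525
0.48 [ 0.613  -0.0276  0.0363]
0.45 [ 0.6288 -0.0696  0.0355]
[ 0.6251 -0.0701  0.    ] [[ 0.615  -0.0314  0.    ]
 [ 0.605   0.0073  0.    ]
 [ 0.5328 -0.0528  0.    ]]
```

Pellet seated in well 2 (the network puts its middle at z 35.5 mm). Next, pellet 1.

```bash
python3 -m pendant '[[[-21,55,0,0,45],[-21,55,0,0,45],[-21,55,0,0,45],[-21,55,0,0,45],[-20,53,-10,0,45],[0,0,-10,0,45],[0,0,0,0,45],[0,0,0,0,45]]]';python3 -m pendant '[[[0,0,-30,0,45],[0,0,-22,0,45],[0,0,0,0,45],[0,0,0,0,45],[0,0,0,0,10],[0,0,0,0,10],[0,0,0,0,10],[0,0,0,0,10]]]'
```

```text
time_s: 17.82
eef_pos: [0.5215, 0.2012, 0.0398]
eef_rot: [0.0, 0.612, 0.791, -0.0]
wrist_force: [0.9, 0.2, -0.4]
opening: 0.531
time_s: 18.82
eef_pos: [0.522, 0.2025, -0.0107]
eef_rot: [0.001, 0.611, 0.791, 0.001]
wrist_force: [-1.0, -1.3, 5.9]
opening: 0.201
```

```bash
python3 -m pendant '[[[0,0,40,0,10],[0,0,38,0,10],[19,-47,0,0,10],[19,-47,0,0,10],[19,-47,0,0,10],[19,-47,0,0,10],[18,-46,0,0,10],[0,0,0,0,10]]]';python3 -m pendant '[[[0,0,-10,0,10],[0,0,0,0,10],[0,0,0,0,10],[0,0,0,0,10]]]'
```

```text
time_s: 19.82
eef_pos: [0.6163, -0.0351, 0.0665]
eef_rot: [0.001, 0.613, 0.79, 0.0]
wrist_force: [0.1, 0.4, 0.3]
opening: 0.204
time_s: 20.32
eef_pos: [0.6149, -0.0308, 0.0561]
eef_rot: [0.0, 0.611, 0.792, 0.0]
wrist_force: [-0.3, 0.1, -0.0]
opening: 0.203
```

```bash
python3 -m pendant '[[[0,-0.5,-18,0,10],[0,0,-14,0,10],[0,0,0,0,10],[0,0,0,0,10]]]'|grep -E "pos|force";python3 -m pendant '[[[0,0,-4,0,10],[0,0,-3,0,10],[0,0,0,0,10]]]'|grep -E "pos|force";python3 -m pendant '[[[0,0,-4,0,10],[0,0,-2,0,10],[0,0,0,0,10],[0,0,0,0,10]]]'|grep -E "pos|force"
```

```text
eef_pos: [0.6148, -0.0321, 0.0236]
wrist_force: [0.3, -0.9, -0.5]
eef_pos: [0.6146, -0.032, 0.0167]
wrist_force: [-0.8, -0.1, -0.2]
eef_pos: [0.6149, -0.032, 0.0109]
wrist_force: [0.2, 0.5, -0.9]
```

Pellet 0 stands near the yellow block's corner, so I'll turn the jaws −40° for that pick.

```bash
python3 -m pendant '[[[0,0,-1,0,10],[0,0,0,0,10],[0,0,0,0,28],[0,0,0,0,32],[0,0,0,0,32],[0,0,0,0,32]]]'|grep -E "pos|force|open";python3 -m pendant '[[[0,0,20,0,32],[0,0,32,0,35],[3,51,0,0,38],[3,51,0,-10,38],[3,51,0,-10,38],[3,51,0,-10,38],[2,51,0,-10,38],[0,0,0,0,38]]]';python3 -m pendant '[[[0,0,-20,0,38],[0,0,0,0,38],[0,0,0,0,38]]]'; python3 - <<'E'
from fit import *
c=cam("side")
for r in spotter.tip_of("side","pellet_0_center"): print(round(r["confidence"],2),W(c,r["at"]))
b=blob(c,px(c,[[.629,.224,.015]])[0]); s=least_squares(lambda p:hullc(px(c,cyl(*p)))-b[0],[.629,.224]); print(b,s.x)
E
```

```text
eef_pos: [0.6149, -0.032, 0.0099]
wrist_force: [0.2, 0.0, -0.5]
opening: 0.375
time_s: 23.45
eef_pos: [0.6289, 0.227, 0.0637]
eef_rot: [0.0, 0.844, 0.536, 0.001]
wrist_force: [-0.3, -0.4, -0.5]
opening: 0.443
time_s: 23.82
eef_pos: [0.6287, 0.2215, 0.0413]
eef_rot: [-0.0, 0.845, 0.534, -0.001]
wrist_force: [1.0, -0.9, 0.3]
opening: 0.446
0.64 [ 0.6276 -0.0714  0.0353]
0.34 [ 0.622  -0.0304  0.0359]
(array([320.6931, 152.4981]), np.float64(91.62068965517243)) [0.6261 0.2146]
```

```bash
python3 -m pendant '[[[0,0,-30,0,38],[0,0,-23,0,38],[0,0,0,0,38],[0,0,0,0,38],[0,0,0,0,10],[0,0,0,0,10],[0,0,0,0,10],[0,0,0,0,10]]]';python3 -m pendant '[[[0,0,40,0,10],[0,0,38,0,10],[0,0,0,0,10],[0,0,0,0,10]]]'
```

```text
time_s: 24.92
eef_pos: [0.63, 0.2232, -0.0096]
eef_rot: [0.0, 0.845, 0.535, 0.001]
wrist_force: [-1.2, 0.3, 7.2]
opening: 0.203
time_s: 25.42
eef_pos: [0.6282, 0.2229, 0.0662]
eef_rot: [-0.0, 0.845, 0.535, -0.0]
wrist_force: [-0.4, -0.7, -0.7]
opening: 0.203
```

```bash
python3 -m pendant '[[[-6,-54,0,10,10],[-6,-54,0,10,10],[-6,-54,0,10,10],[-5,-54,0,10,10],[0,0,-10,0,10],[0,0,0,0,10],[0,0,0,0,10],[0,0,0,0,10]]]'
```

```text
time_s: 26.42
eef_pos: [0.6059, 0.0083, 0.0569]
eef_rot: [-0.0, 0.611, 0.792, 0.0]
wrist_force: [-0.1, 0.4, 0.0]
opening: 0.203
```

```bash
python3 -m pendant '[[[-1,-1,-18,0,10],[0,0,-14,0,10],[0,0,0,0,10],[0,0,0,0,10]]]'|grep -E "pos|force";python3 -m pendant '[[[0,0,-4,0,10],[0,0,-3,0,10],[0,0,0,0,10]]]'|grep -E "pos|force";python3 -m pendant '[[[0,0,-4,0,10],[0,0,-2,0,10],[0,0,0,0,10],[0,0,0,0,10]]]'|grep -E "pos|force"
```

```text
eef_pos: [0.6048, 0.006, 0.0247]
wrist_force: [-0.8, 0.2, -0.9]
eef_pos: [0.6046, 0.006, 0.0177]
wrist_force: [-0.2, -0.2, -0.9]
eef_pos: [0.6049, 0.0059, 0.0119]
wrist_force: [-0.6, 0.5, 0.4]
```

```bash
python3 -m pendant '[[[0,0,-1.5,0,10],[0,0,0,0,10],[0,0,0,0,28],[0,0,0,0,32],[0,0,0,0,32],[0,0,0,0,32]]]'|grep -E "pos|force|open";python3 -m pendant '[[[0,0,20,0,32],[0,0,32,0,35],[-36,-29,0,0,45],[-36,-30,0,0,45],[0,0,0,0,45],[0,0,0,0,45]]]'; python3 - <<'E'
from fit import *
p=[0.5716,-0.0427,0.2551]; w=.0449
c=cam("side")
for r in spotter.tip_of("side","pellet_0_center"): print(round(r["confidence"],2),W(c,r["at"]))
bi=lambda P:(np.array([[np.cos(p[2]),np.sin(p[2])],[-np.sin(p[2]),np.cos(p[2])]])@(P[:2]-p[:2]))
for n in("top","side"):
    k=cam(n)
    for t in("pointer","index_line"):
        for r in spotter.tip_of(n,t)[:2]: print(n,t,round(r["confidence"],2),bi(W(k,r["at"])))
    g=cv2.imread(f"pics/{n}1.png",0).astype(np.float32)
    xs=np.arange(-.04,.06,.001)
    for y,z in((.0735,.030),(.068,.03),(.063,.031)):
        uv=px(k,b2w(p,np.c_[xs,xs*0+y,xs*0+z])).astype(np.float32)
        v=cv2.remap(g,uv[:,:1],uv[:,1:],cv2.INTER_LINEAR)[:,0]; print(n,y,v[::2].astype(int))
E
```

```text
eef_pos: [0.6048, 0.006, 0.0104]
wrist_force: [0.5, -0.2, -0.3]
opening: 0.373
time_s: 29.3
eef_pos: [0.5341, -0.0533, 0.0639]
eef_rot: [0.001, 0.612, 0.791, 0.001]
wrist_force: [-0.8, -0.5, 0.8]
opening: 0.525
0.62 [ 0.6277 -0.0665  0.0354]
0.38 [ 0.6278 -0.0693  0.0392]
top pointer 0.56 [0.0447 0.0684]
top 0.0735 [175 184 193 198 199 201 206 176 121  84  59  71  74  64  88 115 164 192
 193 192 189 188 187 180 179 185 188 188 179 175 183 186 186 166 162 178
 186 188 163 151 169 180 186 179 173 178 181 184 170 167]
top 0.068 [133 133 118  99  75  66  89 113  94  61  57  62  58  52  51  80  97  82
  83 121 140 148 130 105  76  64  86 127 142 124  99  69  75 101 136 139
 115  88  60  84 105 118 120 104  83  82 126 146 152 132]
top 0.063 [124 124 125 125 123 121 123 125 125 120 105 109 122 125 128 128 125 124
 123 123 124 124 124 124 124 124 125 125 104 101 118 131 133 112  93 103
 115 120 132 129 103  71  62  89 118 129 129 125 124 130]
side pointer 0.86 [0.0477 0.0659]
side index_line 0.48 [-0.0129  0.0631]
side 0.0735 [193 191 189 186 184 184 183 172 146 114  90  80  72  71  77  90 113 139
 157 165 168 175 179 177 174 175 179 181 182 176 174 177 177 174 168 168
 173 177 178 175 174 177 181 181 181 179 179 181 177 178]
side 0.068 [175 176 179 178 178 176 170 163 126  95  81  72  68  71  77  96 124 148
 164 170 176 172 171 167 167 172 167 170 166 165 167 167 169 169 166 168
 172 173 174 171 172 175 168 163 151 144 150 160 171 179]
side 0.063 [118 118 119 119 119 116 108 102  95  91  90  88  88  87  96 109 113 117
 116 116 117 113 114 114 114 117 117 119 118 121 125 136 145 150 155 157
 158 158 160 160 158 148 128 117 107 112 131 143 155 158]
```

```bash
python3 - <<'E'
from fit import *
p=[0.5716,-0.0427,0.2551]; w=.0449
ims=[]
for n in("side",):
    c=cam(n); o=cv2.imread("pics/side1.png")[...,::-1]
    t=np.linspace(0,6.28,40)
    for y in(.04,0,-.04):
        q=b2w(p,[[w,y,0]])[0]; h=cv2.convexHull(px(c,cyl(q[0],q[1],.02)).astype(np.int32))
        m=np.zeros((400,640),np.uint8); cv2.fillConvexPoly(m,h,1)
        d=np.abs(c["img"].astype(int)-o.astype(int)).sum(2)
        # upper half of pellet: should be top face
        m2=np.zeros_like(m); cv2.fillConvexPoly(m2,px(c,np.c_[q[0]+.01*np.cos(t),q[1]+.01*np.sin(t),t*0+.05]).astype(np.int32),1)
        ys,xs=np.nonzero(m2)
        print(y,"top face",c["img"][m2>0].mean(0).round(),"before",o[m2>0].mean(0).round(),"body",c["img"][(m>0)&(m2==0)].mean(0).round(),o[(m>0)&(m2==0)].mean(0).round(),px(c,[*q[:2],.05]))
E
python3 -m pendant '[[[0,0,-30,0,45],[0,0,-20,0,45],[0,0,0,0,45],[0,0,0,0,45]]]'
```

```text
0.04 top face [59. 57. 52.] before [165. 170. 167.] body [121. 122. 118.] [166. 171. 169.] [[359.3312 180.8924]]
0 top face [210. 211. 199.] before [173. 179. 177.] body [137. 138. 129.] [169. 174. 173.] [[371.6851 186.9126]]
-0.04 top face [132. 133. 123.] before [170. 175. 174.] body [121. 122. 114.] [171. 177. 175.] [[384.4766 193.1533]]
time_s: 30.25
eef_pos: [0.5334, -0.0532, 0.013]
eef_rot: [0.0, 0.611, 0.791, 0.0]
wrist_force: [0.2, -0.7, 0.6]
opening: 0.526
```

```bash
python3 - <<'E'
from fit import *
for n in("top","side"):
    c=cam(n)
    for f in(spotter.tip_of,spotter.recognise):
      for t in("pellet_0_center","pellet_1"):
        for r in f(n,t): print(n,t,round(r["confidence"],2),W(c,r["at"]))
    save(c,n+"9.png")
p=[0.5716,-0.0427,0.2551]; w=.0449
for y in(.04,0,-.04):
    u,v=px(c,b2w(p,[[w,y,.05]]))[0].astype(int); print(y,u,v); print(c["img"][v-8:v+12,u-8:u+9,1])
E
```

```text
top pellet_0_center 0.36 [0.6008 0.009  0.0372]
top pellet_1 0.35 [0.6037 0.004  0.02  ]
top pellet_1 0.22 [0.6038 0.006  0.036 ]
top pellet_0_center 0.73 [ 0.6105 -0.011   0.0096]
side pellet_0_center 0.62 [ 0.6264 -0.0697  0.0381]
side pellet_0_center 0.46 [ 0.5719 -0.0407  0.0021]
side pellet_1 0.65 [ 0.6234 -0.0699  0.0149]
side pellet_1 0.46 [ 0.6191 -0.0294  0.0242]
side pellet_1 0.61 [ 0.6166 -0.0381  0.0476]
side pellet_1 0.6 [ 0.6209 -0.0726  0.0444]
0.04 359 180
[[ 46  47  43  46  41  41  41  39  42  40  44  45  44  41  43  39  44]
 [ 35  44  44  39  44  44  43  38  44  44  39  44  41  42  41  47  46]
 [ 41  44  45  39  42  44  43  42  43  36  40  42  40  48  41  43  47]
 [ 42  45  40  43  43  43  43  39  44  43  42  41  46  36  48  45  43]
 [ 45  41  41  45  41  44  44  41  44  46  46  41  40  41  43  50  59]
 [ 36  46  39  40  41  43  42  39  42  43  41  40  45  42  39  52  80]
 [ 40  44  46  44  39  36  41  51  41  40  39  41  40  41  53  66  95]
 [ 35  41  45  43  42  39  43  43  39  37  38  43  42  45  43  59  88]
 [ 43  41  39  43  39  43  43  44  40  44  43  38  43  
[... 2963 characters left out ...]
112 115 114 121 129 133 134 135 137 148 185 212 218 206 197]
 [117 115 116 115 115 124 128 133 134 136 137 145 183 214 221 221 214]
 [116 114 115 115 114 120 129 133 133 134 132 137 169 206 221 221 222]
 [112 114 115 115 117 121 132 135 135 135 133 127 148 189 217 222 220]
 [114 119 111 111 117 128 128 134 138 134 134 122 128 164 211 222 217]
 [114 111 113 112 115 125 132 136 135 137 132 121 116 141 184 207 202]
 [112 115 117 115 118 121 125 133 133 129 131 118 115 118 134 163 158]
 [118 112 118 115 114 117 118 123 120 120 118 121 110 113 118 122 125]
 [111 113 116 111 113 115 115 113 119 117 120 114 116 116 120 115 113]
 [111 106 109 114 115 113 115 113 113 119 115 115 117 114 113 113 122]]
```

```bash
python3 -m pendant '[[[0,0,-10,0,45],[0,0,0,0,45],[0,0,0,0,6],[0,0,0,0,6],[0,0,0,0,6],[0,0,0,0,6],[0,0,0,0,6]]]'; python3 -m pendant '[[[-10,-2.6,0,0,6],[-10,-2.6,0,0,6],[-10,-2.6,0,0,6],[-10,-2.6,0,0,6],[-10,-2.6,0,0,6],[0,0,0,0,6],[0,0,0,0,6],[0,0,0,0,6]]]'
```

```text
time_s: 31.62
eef_pos: [0.5318, -0.0533, 0.0025]
eef_rot: [-0.001, 0.611, 0.791, -0.001]
wrist_force: [-5.0, -1.3, 2.8]
opening: 0.156
time_s: 32.62
eef_pos: [0.483, -0.0658, 0.0025]
eef_rot: [0.0, 0.612, 0.791, 0.0]
wrist_force: [4.3, 4.4, -2.8]
opening: 0.154
```

```bash
python3 -m pendant '[[[-8,-2,0,0,6],[0,0,0,0,6],[0,0,0,0,6]]]'; python3 - <<'E'
from fit import *
p=[0.5716,-0.0427,0.2551]; w=.0449
bi=lambda P:(np.array([[np.cos(p[2]),np.sin(p[2])],[-np.sin(p[2]),np.cos(p[2])]])@(P[:2]-p[:2]))
S=8; ims=[]
for n in("top","side"):
    k=cam(n); save(k,n+"p.png")
    for t in("pointer","index_line"):
        for r in spotter.tip_of(n,t)[:3]: print(n,t,round(r["confidence"],2),bi(W(k,r["at"])))
    u,v=px(k,b2w(p,[[-.016,.066,.03]]))[0].astype(int); h=24
    im=cv2.resize(k["img"][v-h:v+h,u-h:u+h,::-1],None,fx=S,fy=S,interpolation=cv2.INTER_CUBIC)
    for x in(-.01,-.016,-.022):
        uv=(px(k,b2w(p,[[x,.03,.03],[x,.058,.03],[x,.085,.03],[x,.10,.03]]))-[u-h,v-h]+.5)*S
        for q in(0,2): cv2.line(im,tuple(uv[q].astype(int).tolist()),tuple(uv[q+1].astype(int).tolist()),(0,255,0),1)
    ims.append(im)
cv2.imwrite("pics/f.png",np.hstack(ims))
E
```

```text
time_s: 33.0
eef_pos: [0.4751, -0.0678, 0.0025]
eef_rot: [0.0, 0.612, 0.791, 0.0]
wrist_force: [4.6, 4.0, -3.9]
opening: 0.154
top pointer 0.78 [-0.0159  0.0685]
top index_line 0.45 [-0.0161  0.0676]
```

View pics/f.png

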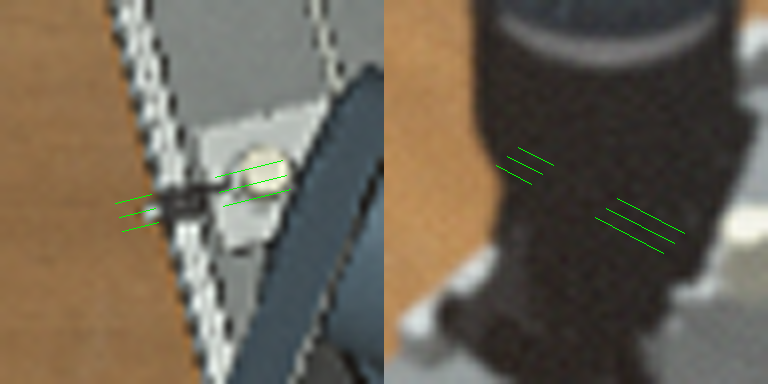

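Last view: the pellet in well 0 is upright, and the pointer at about (215,187) is slightly short of the saddle's middle line. The rest I refine numerically in the unobstructed top view.

```bash
cat > prof.py <<'E'
from fit import *
import sys
p=[0.5716,-0.0427,0.2551]
k=cam("top"); f=sys.argv[1] if len(sys.argv)>1 else None
g=np.mean([cam("top")["img"].mean(2) for _ in range(4)],0).astype(np.float32) if not f else cv2.imread(f,0).astype(np.float32)
xs=np.arange(-.036,.006,.002) 
print("      ",(xs*1000).astype(int))
for y in np.arange(.054,.083,.002):
    uv=px(k,b2w(p,np.c_[xs,xs*0+y,xs*0+.031])).astype(np.float32)
    print(round(y*1000),cv2.remap(g,uv[:,:1],uv[:,1:],cv2.INTER_CUBIC)[:,0].astype(int))
E
python3 prof.py
```

```text
[-36 -33 -31 -29 -27 -25 -23 -21 -19 -17 -15 -13 -11  -9  -7  -5  -3  -1
   0   2   4]
54 [189 192 188 188 191 193 194 186 175 168 127  82  95 135 172 184 187 186
 186 187 187]
56 [196 194 190 191 193 193 194 196 209 188 102  73 146 199 206 201 192 189
 187 188 189]
58 [207 202 196 195 197 200 203 208 202 169  89  75 164 220 211 202 193 192
 194 195 199]
60 [190 179 187 205 209 206 195 192 177 149 106  95 150 191 179 177 192 202
 199 190 183]
62 [135 128 153 176 164 146 142 146 136 112  92  79 106 136 129 135 158 166
 157 146 135]
64 [106 113 128 124  95  82  87  85  71  63  63  45  58  98 118 125 121 110
 112 113 114]
66 [120 119  98  72  67  97  93  57  36  40  54  41  46  95 126 111  93  96
 110 121 123]
68 [115  83  60  52  86 122  96  56  52  66  65  49  45  77  91  66  76 122
 148 149 126]
70 [136 113 118 148 181 157  94  63  58  68  57  47  56  87 116 122 146 183
 199 191 157]
72 [184 190 204 230 245 185 109  72  56  67  60  53  76 124 175 209 215 220
 210 201 189]
74 [207 212 209 210 221 185 121  75  58  81  82  65  82 125 178 212 203 197
 192 196 196]
76 [203 201 208 218 240 212 141  77  58  74  79  60  63  86 149 203 202 198
 201 203 191]
78 [171 198 228 225 220 178 114  70  59  61  60  50  60  92 164 218 205 173
 163 157 156]
80 [120 160 176 149 111  78  57  53  56  57  53  48  60 103 161 182 152 108
  93  94 107]
82 [110 131 116  84  54  45  45  47  57  79  77  61  59  95 134 128  99  68
  52  59  96]
```

```bash
python3 -m pendant '[[[-2,-0.5,0,0,6],[0,0,0,0,6],[0,0,0,0,6],[0,0,0,0,6]]]'; python3 prof.py | sed -n 3,16p
```

```text
time_s: 34.05
eef_pos: [0.4732, -0.0682, 0.0025]
eef_rot: [0.0, 0.611, 0.791, 0.0]
wrist_force: [4.7, 4.9, -3.8]
opening: 0.153
54 [192 191 189 192 195 199 190 163 112  74  82 121 167 187 195 193 189 188
 187 188 193]
56 [192 193 191 192 194 197 200 207 157  96  83 114 174 201 196 193 188 188
 188 189 196]
58 [200 199 195 195 197 199 206 224 177 103  79 116 178 212 203 196 191 191
 194 195 204]
60 [189 176 185 205 209 206 195 201 170 103  86 129 176 193 177 175 192 201
 199 190 186]
62 [137 126 151 178 164 145 142 151 136  81  79 127 154 145 128 134 159 166
 157 144 137]
64 [107 111 127 125  96  82  87  85  69  45  60  99 116 113 118 124 121 110
 112 111 114]
66 [119 117  98  72  68  97  94  57  32  32  52  62  67  99 124 110  92  97
 111 122 122]
```

```bash
python3 -m pendant '[[[-0.6,-0.15,0,0,6],[0,0,0,0,6],[0,0,0,0,6],[0,0,0,0,6]]]'; python3 - <<'E'
from fit import *
p=[0.5716,-0.0427,0.2551]; k=cam("top")
g=np.mean([cam("top")["img"].mean(2) for _ in range(4)],0).astype(np.float32)
xs=np.arange(-.036,.006,.0005)
def prof(y): 
    uv=px(k,b2w(p,np.c_[xs,xs*0+y,xs*0+.031])).astype(np.float32); return cv2.remap(g,uv[:,:1],uv[:,1:],cv2.INTER_CUBIC)[:,0]
for ys,lim in(((.056,.057,.058,.059,.060,.061),170),((.072,.073,.074,.075,.076,.077,.078),140)):
    r=[]
    for y in ys:
        d=np.clip(lim-prof(y),0,None); d[(xs<-.029)|(xs>-.004)]=0; r.append((d*xs).sum()/d.sum()*1000)
    print(np.round(r,1),np.mean(r))
m=np.mean([prof(y) for y in(.074,.075,.076)],0); print(np.c_[xs*1000,m][24:54:1].round(1)[:,1].astype(int))
for t in("pointer","index_line"):
    for r in spotter.tip_of("top",t)[:2]: print(t,round(r["confidence"],2),W(k,r["at"]))
E
```

```text
time_s: 34.8
eef_pos: [0.4727, -0.0684, 0.0025]
eef_rot: [0.0, 0.611, 0.791, 0.001]
wrist_force: [4.5, 3.5, -3.7]
opening: 0.155
[-16.7 -16.6 -16.9 -17.2 -17.5 -16.8] -16.93983716473187
[-17.2 -17.3 -17.1 -16.6 -16.1 -16.2 -16.6] -16.732629081539763
[133 116  99  86  76  69  64  60  57  59  64  70  78  83  86  86  82  77
  70  65  63  63  66  68  72  75  82  91 104 117]
pointer 0.68 [0.5378 0.0173 0.0349]
index_line 0.49 [0.5399 0.0191 0.0271]
```

Pointer −16.9 mm against mark −16.7 mm along the bed. The arm is steady and holding the handle.

```bash
python3 -m pendant '[[[0,0,0,0,6],[0,0,0,0,6]]]'; python3 -c "
from bench import order; print(order.hand_in())"
```

```text
time_s: 35.4
eef_pos: [0.4726, -0.0684, 0.0025]
eef_rot: [0.0, 0.611, 0.791, 0.0]
wrist_force: [5.6, 4.0, -3.1]
opening: 0.152
the job is handed in; nothing more can be done
None
```

All three pellets are in the wells and released. The shuttle is pulled out about 61 mm and held by its handle at the index mark. I handed it in at 35.4 s.

**Last checks**
- **Pointer and mark:** in the top view they sat at −16.9 and −16.7 mm along the bed, so within about 0.3 mm. The arm was still, and the wrist force was about 7.5 N (5.6 N along x).
- **Pellets:** before the pull, the trained networks put each pellet's middle at 35–37 mm, which is seated height. After the pull I saw only the one in well 0, still upright; the arm hid the other two.

**Failed or disagreed**
- **First grasp:** it closed on nothing because the fingertips sit about 24 mm above the reported TCP. I found this by touching the table lightly and corrected for it.
- **Pull distance:** the side view put the mark 2–3 mm further out than the top view. It was blocked at the end, so the final alignment rests on the top view alone.
- **Network check at the end:** its pointer and mark positions agreed only to its usual few millimetres.
- **Other items:** I did not check again at the end that the eraser and other things were unmoved. The arm touched none of them as far as I could tell.

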